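# Snap the stray stick candle into the display rack

### The arm

A 7-joint arm with a two-finger parallel gripper is mounted at the origin on a cart in front of the work surface, level with it; the furniture and walls round the work are solid. World frame = base frame: x ahead of the robot, y to its left, z up, the work surface at z = 0. Lengths are in m, angles in rad, forces in N, time in s.
With the tool pointing down it reaches from about 0.425 to 1.025 m from the base axis. Payload 3.6 kg.
Tool frame: the origin (TCP) lies on the mounting face of the last link; the fingertips stand 173 mm ahead of it and the grasp point (between the pads) lies 155 mm ahead of it (tcp_to_tips is the distance from the TCP to the fingertips, in m); z points along the fingers, y is the line along which they close (so a half turn about z gives the same grasp; the last joint's range is limited). The gripper opens to 85 mm and grips with 20 to 120 N. Pads are 22 mm wide; open, the fingers measure 114 mm over their backs; the gripper's body (76 mm by 85 mm) begins 54 mm behind the grasp point. The pads swing forward as they close: fully open they stand 13 mm farther back than shut.
Start: joints at [-1.367, 0.591, 0.048, 1.609, -0.033, 0.943, -0.034], TCP at [0.213, 0.693, 0.405] pointing down, gripper open.
Joint ranges: [-2.69, 2.69], [-0.47, 2.24], [-1.27, 1.36], [0.19, 2.51], [-1.53, 4.68], [0.08, 2.07], [-3.09, 3.09]. Speed limits (rad/s): [2.57, 2.57, 3.14, 3.14, 3.14, 3.14, 3.14].

### API

Orientations are given as a unit quaternion [w, x, y, z].
In Python, from workcell import get_state, capture, sign_off, boxes_of, regions_of, tcp_to_tips gives the robot as it stands. The module is installed in compiled form; this text tells all that it offers.
- The arm moves only by the tool carry_out, never from a script. Its arguments are lists of equal length, an entry for each row: "linear": the shift along the tool's x, y, z in units of 12 cm (1.0 is 12 cm), a list of three; "roll": the turn about the tool's z in units of pi rad (1.0 is pi rad); "jaw": the opening, from -1 (shut) to 1 (fully open), so that 0 is half open. In form: {"linear": [[tx, ty, tz], ...], "roll": [roll, ...], "jaw": [jaw, ...]}. A call has 1 to 20 rows; each row is the pose to reach, as a shift and turn from the pose commanded when the call began, along the tool's axes at that moment, turning the shorter way round; what a row does not reach only later rows make up. A row lasts 1/8 s, in which the tool goes at most 62.5 mm and 10.7 degrees, less where a joint would pass 70% of its speed; a pose out of reach is approached as far as the arm can. A call with a number of a shift or a turn outside -1 to 1 is refused whole. A call with a gripper value outside its range is refused whole. The fingers move at their own pace and stop on an object; "force" is the grip in N (left out, the last holds). Time passes only in rows, so rows that repeat a pose let the fingers close. It gives the time, the measured TCP pose, the force, the opening and the grip force at its end, in the units of the state.
- get_state(): the state, without advancing time (a new reading comes with each control period).
- capture(name): name is "scene" or "top" or "wrist"; returns a dict with "pixels" (480x640x3 uint8, red, green, blue), "K" (3x3 intrinsics, pixels), "R" (3x3) and "t" (3): a world point X has camera coordinates R X + t; the wrist camera has in their place "T_tool_cam" (4x4, takes a point from camera to tool coordinates, whose origin is the TCP and whose axes are the flange's). Camera axes: x right, y down, z forward; pixel columns grow to the right and rows downward; lengths in m; the calibration is good to about 2 mm. A picture is of the moment at which its call begins: read the wrist's pose just before it. There is no depth.
- sign_off(): hands the job in; it is judged then, once.
Trained networks look in a picture, given as the dict that the camera call returned (one of the last four; its "shot" number tells which), for a name from the list of things; names that differ only in an ending like _2 or _b are one class to them, and where a whole thing is asked for, a point or a joint stands for the part that bears it (a point fixed in the world has none). Each returns a list of dicts, best first, with "confidence" (0 to 1); they miss things now and then, are a little off and sometimes report something else, mostly with a low value. They report only what shows in the picture. A call takes as long as a camera call.
- boxes_of(picture, label): "xyz" ([x, y, z] in m, in world coordinates, good to about 4 mm: the middle of the surface that is visible of it).
- regions_of(picture, label): "pixels" (480x640 bool, what is visible of it).
The state is a dict: "time_s": time; "q": joint angles; "joint_vel": joint speeds; "tau": joint torques, N m; "position": TCP position; "tool_rot": TCP orientation; "force": force on the tool from outside, world axes, zero at the start; "wrist_torque": the same for the moment, N m; "finger_gap": finger opening in m; "finger_force": force on a finger pad.
Only numpy, scipy, OpenCV 4.12 (cv2) and the standard library are available. Lean on these libraries where they do the work, as an engineer would, in place of code of your own. Each camera call takes 0.05 s, during which the arm holds its last target. There are 200 camera calls.

### The job

One painted stick candle has been left lying on the counter. Press it broadside, from above, into the one empty place of the candle rack, about centred along its length, so that it snaps fully down into both of that place's spring clips like its two neighbours, and let go. Leave the two candles already in the rack where they are.

Things in the scene. Friction and masses are not known exactly. Their poses are not given: they have to be found in the camera images.
- candle_center (a point): centre of the loose stick candle lying on the counter, 8.5 mm above its underside: a straight white stick painted with flowers, 144 mm long, 17 mm thick, 40 g, with a thin wick at one end. Its y axis runs along the stick, x across it, z up. Grasp it across its thickness near this point. The thinner plain blue pen is not wanted.
- clip_free_seat (a point): empty place of the rack (any of the three): where the candle's centre lies once snapped home, 48.5 mm above the counter. x axis along the seated candle (either way round will do), y along the row, z up. Two wooden posts 45 mm either side along x, 14 mm thick, their tops 40 mm above the counter, carry it. Between them 76 mm is free for fingers, down to 16 mm above the counter.
- rack_board: fixed dark wooden board of the rack, 130 x 210 x 10 mm; origin at the centre of its underside, y along the row of three places, 72 mm apart, the middle one over the origin. Each place has light wooden posts and steel clips.
- clip_free: the fittings of the empty place; origin under its centre, axes as the seat's. On each post a spring clip, 12 mm along x, of two sprung arms: sides 18.6 mm apart, lips 13 mm apart just above a seated candle, flared to 33 mm at 80 mm above the counter. Let go on the flares, a candle stays about 24 mm too high; 5 to 15 N in all spreads the lips, which snap shut over it.
- candle_b_center (a point): a painted stick candle of the same make as the loose one, already snapped into a place of the rack. The point is its centre. It must stay there.
- candle_c_center (a point): a painted stick candle of the same make as the loose one, already snapped into a place of the rack. The point is its centre. It must stay there.

How it is judged:
At the end, for the whole second after the job is handed in: The loose candle lies at rest, snapped down in both clips of the empty place: its centre within 18 mm along and 4 mm across and in height of the seated point, its length within 0.15 rad of the place's. The other two candles are within 15 mm of where they were (x of candle_center in the frame of clip_free_seat between -0.018 and 0.018 m and y of candle_center in the frame of clip_free_seat between -0.004 and 0.004 m and z of candle_center in the frame of clip_free_seat between -0.004 and 0.004 m and angle between the y axis of candle_center and the x axis of clip_free_seat, either way round below 0.15 rad and linear speed of candle below 0.02 m/s and distance of each of candle_b_center, candle_c_center from where it was at the start of the episode below 0.015 m); the robot touches nothing.
It fails at once if a candle that was already in the rack is shifted by more than 15 mm (distance of any of candle_b_center, candle_c_center from where it was at the start of the episode above 0.015 m).
It also fails if it takes over 43 s, if anything falls off the work surface, if the arm or the gripper's body presses on something with over 40 N, if the wrist force passes 120 N, or if a joint passes its speed limit or range.

## Working session

There is one attempt and no reset: what is moved stays moved. The work goes in short steps, Python scripts to look and compute and a tool call to move; the robot and the scene stay as the last step left them, time stands still between calls to the robot, and variables do not carry over. Pictures are saved under pics/ and viewed, at most 10 in all, crops included, and the job is handed in when it is done.

Besides the shell and the picture viewer there is one more tool, called after ">>>" as a command line: name --pt "numbers of a row" for each row, then --argument value for the rest. carry_out: Moves the arm, as the interface text tells. Its arguments: {"type":"object","properties":{"linear":{"type":"array"},"roll":{"type":"array"},"jaw":{"type":"array"},"force":{"type":"number"}},"required":["linear","roll","jaw"]}

```bash
mkdir -p pics
python3 - <<'E'
from workcell import *
import cv2,numpy as np
s=get_state();print({k:np.round(v,3).tolist() for k,v in s.items()})
ims=[]
for c in("scene","top"):
    p=capture(c);ims.append(p["pixels"])
    for l in("candle_center","rack_board","clip_free","candle_b_center"):
        for b in boxes_of(p,l)[:4]:print(c,l,np.round(b["xyz"],3),round(b["confidence"],2))
    cv2.imwrite(f"pics/{c}0.png",p["pixels"][:,:,::-1])
    print(p["K"].tolist(),p["R"].round(4).tolist(),p["t"].tolist())
p=capture("wrist");print(p["T_tool_cam"],p["K"])
E
```

```text
{'time_s': 0.0, 'q': [-1.366, 0.592, 0.048, 1.61, -0.033, 0.943, -0.034], 'joint_vel': [-0.001, 0.001, 0.001, 0.002, 0.0, -0.002, -0.001], 'tau': [0.0, -54.872, 1.546, -19.812, 0.009, 0.009, 0.0], 'position': [0.213, 0.693, 0.404], 'tool_rot': [-0.0, 0.148, 0.989, -0.001], 'force': [-0.187, 0.682, 0.139], 'wrist_torque': [-0.005, -0.04, -0.009], 'finger_force': 0.0, 'finger_gap': 0.085}
scene candle_center [0.539 0.24  0.016] 0.86
scene candle_center [ 0.545 -0.115  0.057] 0.43
scene candle_center [ 0.534 -0.13   0.016] 0.42
scene rack_board [ 0.532 -0.131  0.015] 0.84
scene clip_free [ 0.53  -0.046  0.023] 0.78
scene candle_b_center [ 0.542 -0.119  0.061] 0.93
[[555.0667061751373, 0.0, 319.6961021876636], [0.0, 555.0667061751373, 237.9255038312577], [0.0, 0.0, 1.0]] [[0.7597, -0.6502, -0.012], [-0.4518, -0.5144, -0.7289], [0.4677, 0.5591, -0.6845]] [-0.38981758229826047, 0.3124186201117319, 0.784127878669633]
top candle_center [0.54  0.242 0.02 ] 0.89
top rack_board [ 0.544 -0.084  0.009] 0.91
top clip_free [ 0.529 -0.042  0.019] 0.72
top candle_b_center [ 0.546 -0.108  0.056] 0.57
[[490.49590377634786, 0.0, 314.1731382670566], [0.0, 490.49590377634786, 245.96536177313834], [0.0, 0.0, 1.0]] [[-0.0069, -1.0, -0.0043], [-0.9902, 0.0074, -0.1395], [0.1396, 0.0033, -0.9902]] [0.059924033316812106, 0.5599242585169965, 0.8583687340929822]
[[ 1.34475591e-03 -9.48389793e-01 -3.17104071e-01  8.17634936e-02]
 [ 9.99999038e-01  1.16716798e-03  7.49988551e-04 -1.58970889e-04]
 [-3.41167769e-04 -3.17104774e-01  9.48390450e-01  3.08333094e-02]
 [ 0.00000000e+00  0.00000000e+00  0.00000000e+00  1.00000000e+00]] [[405.93351853   0.         316.86417845]
 [  0.         405.93351853 239.56972259]
 [  0.           0.           1.        ]]
```

View pics/top0.png

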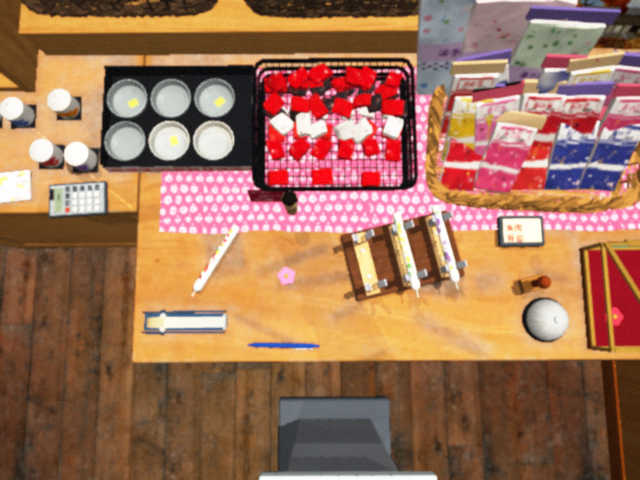

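View pics/scene0.png

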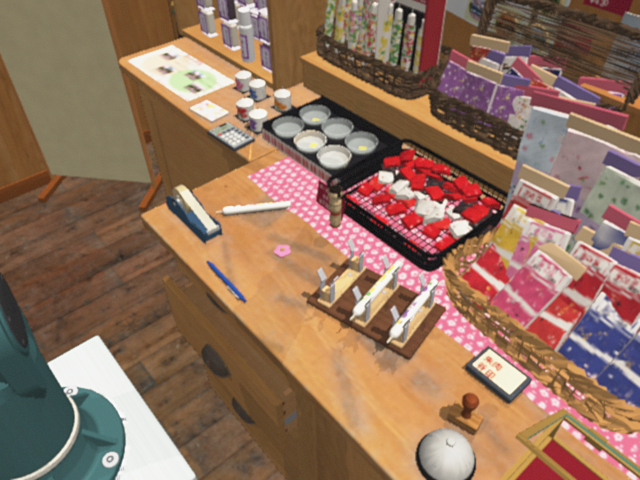

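The top view shows the loose candle running from (195,293) at the wick to (237,228). The empty place is the leftmost in the rack, near (365,265), and the other two places are full.

```bash
cat > h.py <<'E'
from workcell import *
import cv2,numpy as np
from scipy.spatial.transform import Rotation as Ro
def cam(p,s=None):
    "camera->world R, origin"
    if "T_tool_cam" in p:
        w,x,y,z=s["tool_rot"];Rt=Ro.from_quat([x,y,z,w]).as_matrix();T=p["T_tool_cam"]
        return Rt@T[:3,:3],Rt@T[:3,3]+s["position"]
    return p["R"].T,-p["R"].T@p["t"]
def plane(p,uv,z,s=None):
    R,o=cam(p,s);uv=np.atleast_2d(uv).astype(float)
    d=np.c_[uv,np.ones(len(uv))]@np.linalg.inv(p["K"]).T@R.T
    return (o+d*((z-o[2])/d[:,2])[:,None])[:,:2]
def rect(p,m,z,s=None):
    v,u=np.nonzero(m);P=plane(p,np.c_[u,v],z,s)
    b=cv2.boxPoints(cv2.minAreaRect((P*1000).astype(np.float32)))/1000
    e=b[1]-b[0],b[2]-b[1];l=max(e,key=np.linalg.norm)
    return b.mean(0).round(4),[round(float(np.linalg.norm(x)),4) for x in e],round(float(np.degrees(np.arctan2(l[1],l[0]))%180),1)
E
python3 - <<'E'
from h import *
for c in("top","scene"):
    p=capture(c)
    for l,z in(("candle_center",.0085),("candle_b_center",.0485),("rack_board",.01),("clip_free",.04)):
        for r in regions_of(p,l)[:4]:
            if r["confidence"]>.3:print(c,l,round(r["confidence"],2),r["pixels"].sum(),rect(p,r["pixels"],z))
E
```

```text
top candle_center 0.74 622 (array([0.5444, 0.2424], dtype=float32), [0.1434, 0.0171], 148.7)
top candle_b_center 0.91 698 (array([ 0.55  , -0.1096], dtype=float32), [0.019, 0.1445], 12.9)
top candle_b_center 0.64 660 (array([0.5396, 0.2336], dtype=float32), [0.1378, 0.0181], 148.5)
top rack_board 0.81 3945 (array([ 0.5472, -0.11  ], dtype=float32), [0.2097, 0.1307], 103.1)
top clip_free 0.59 1060 (array([ 0.5314, -0.0445], dtype=float32), [0.0423, 0.1162], 13.5)
scene candle_center 0.68 505 (array([0.5452, 0.2448], dtype=float32), [0.1413, 0.0268], 148.8)
scene rack_board 0.91 3842 (array([ 0.5474, -0.111 ], dtype=float32), [0.2119, 0.1374], 102.8)
scene clip_free 0.66 1068 (array([ 0.5344, -0.0316], dtype=float32), [0.0662, 0.1597], 14.2)
```

>>> carry_out --pt "-0.93 -0.7 0" --pt "-0.93 -0.7 0" --pt "-0.93 -0.7 0" --roll '[0,0,0]' --jaw '[1,1,1]'

```text
time_s: 1.42
position: [0.2993, 0.5755, 0.4048]
tool_rot: [0.001, 0.152, 0.988, -0.001]
force: [-0.2, 0.6, 0.3]
finger_gap: 0.0853
finger_force: 0.0
```

>>> carry_out --pt "-0.93 -0.7 0" --pt "-0.93 -0.7 0" --pt "-0.93 -0.7 0" --roll '[0,0,0]' --jaw '[1,1,1]'

```text
time_s: 1.8
position: [0.3801, 0.463, 0.405]
tool_rot: [0.001, 0.152, 0.988, -0.001]
force: [-0.2, -0.4, 0.2]
finger_gap: 0.0854
finger_force: 0.0
```

>>> carry_out --pt "-0.93 -0.7 0.3" --pt "-0.93 -0.7 0.3" --pt "-0.93 -0.7 0.3" --roll '[0,0,0]' --jaw '[1,1,1]'

```text
time_s: 2.17
position: [0.4608, 0.351, 0.3679]
tool_rot: [0.0, 0.151, 0.989, -0.001]
force: [0.2, -0.4, -0.1]
finger_gap: 0.0856
finger_force: 0.0
```

>>> carry_out --pt "-0.93 -0.7 0.3" --pt "-0.93 -0.7 0.3" --pt "-0.93 -0.7 0.3" --pt "-0.93 -0.7 0.3" --pt "-0.93 -0.7 0.3" --roll '[0.08,0.08,0.08,0.08,0.08]' --jaw '[0,0,0,0,0]'

```text
time_s: 2.8
position: [0.5399, 0.2439, 0.333]
tool_rot: [-0.0, 0.269, 0.963, 0.001]
force: [-0.0, 0.9, -0.1]
finger_gap: 0.0429
finger_force: 0.0
```

```bash
cat >> h.py <<'E'
def delta(s,xy,z=None,yang=None):
    "shift in tool axes, units of 12 cm; roll in pi to bring tool y to world angle yang (mod 180)"
    w,x,y,q=s["tool_rot"];R=Ro.from_quat([x,y,q,w]).as_matrix()
    d=np.array([*xy,s["position"][2] if z is None else z])-s["position"]
    a=np.degrees(np.arctan2(R[1,1],R[0,1]));r=None
    if yang is not None:r=-((yang-a+90)%180-90)/180
    return (R.T@d/.12).round(3),"tool y deg",round(a,1),"roll",r
E
python3 - <<'E'
from h import *
print(tcp_to_tips)
s=get_state();print(s["time_s"],np.round(s["position"],4),s["finger_gap"],s["force"])
p=capture("wrist");cv2.imwrite("pics/w1.png",p["pixels"][:,:,::-1])
for r in regions_of(p,"candle_center")[:2]:print(r["confidence"],rect(p,r["pixels"],.0085,s))
print(delta(s,(.545,.243),.25,58.7))
E
```

```text
0.1734
2.8 [0.5399 0.2439 0.333 ] 0.04293397824392486 [-0.01680198  0.88275557 -0.06021719]
0.89 (array([0.5394, 0.2456], dtype=float32), [0.1603, 0.0176], 148.4)
(array([-0.041,  0.015,  0.692]), 'tool y deg', np.float64(58.8), 'roll', np.float64(0.00045544917183804046))
```

View pics/w1.png

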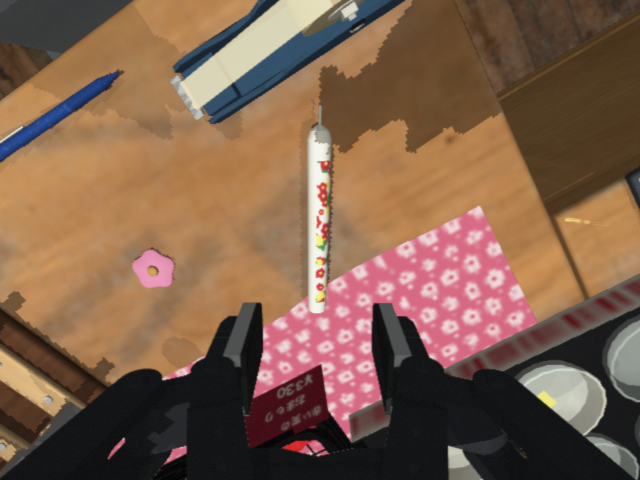

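The wrist view shows the candle vertical at column 318, with the wick at (320,108) and the far end at (318,312). It agrees with the top-camera estimate, so I'll descend.

>>> carry_out --pt "-0.04 0.0 0.4" --pt "-0.04 0.01 0.8" --pt "-0.04 0.01 0.95" --pt "-0.04 0.01 0.95" --roll '[0,0,0,0]' --jaw '[0,0,0,0]'

```text
time_s: 3.4
position: [0.545, 0.2403, 0.2181]
tool_rot: [-0.001, 0.27, 0.963, -0.0]
force: [-0.1, 0.6, -0.2]
finger_gap: 0.0428
finger_force: 0.0
```

>>> carry_out --pt "0 0 0.2" --pt "0 0 0.34" --pt "0 0 0.34" --pt "0 0 0.34" --pt "0 0 0.34" --pt "0 0 0.34" --pt "0 0 0.34" --pt "0 0 0.34" --roll '[0,0,0,0,0,0,0,0]' --jaw '[0,0,0,-1,-1,-1,-1,-1]' --force 60

```text
time_s: 4.4
position: [0.5462, 0.2396, 0.1791]
tool_rot: [0.001, 0.271, 0.963, 0.001]
force: [0.2, 0.4, 7.0]
finger_gap: 0.0152
finger_force: 60.7
```

>>> carry_out --pt "0 0 -0.2" --pt "0 0 -0.5" --pt "0 0 -0.9" --pt "0 0 -0.9" --roll '[0,0,0,0]' --jaw '[-1,-1,-1,-1]'

```text
time_s: 4.9
position: [0.5471, 0.2399, 0.2897]
tool_rot: [0.003, 0.271, 0.963, 0.003]
force: [0.0, 0.6, -0.5]
finger_gap: 0.0153
finger_force: 60.0
```

Run:
```python
from h import *
s=get_state();print(s["time_s"],np.round(s["position"],4),s["finger_gap"],s["finger_force"],s["force"])
p=capture("wrist");cv2.imwrite("pics/w2.png",p["pixels"][:,:,::-1])
for r in regions_of(p,"candle_center")[:2]:print(r["confidence"],rect(p,r["pixels"],s["position"][2]-.167,s))
p=capture("scene");cv2.imwrite("pics/s2.png",cv2.resize(p["pixels"][100:300,130:400,::-1],None,fx=2.9,fy=2.9))
print(delta(s,(.531,-.040),.31,103))
```

```text
4.9 [0.5471 0.2399 0.2897] 0.0153349816286516 59.98673915863037 [ 0.01175712  0.60621691 -0.49319387]
0.69 (array([0.5364, 0.2475], dtype=float32), [0.15, 0.0166], 148.3)
(array([-1.104, -2.058, -0.178]), 'tool y deg', np.float64(58.5), 'roll', np.float64(-0.2470801695232778))
```

View pics/w2.png

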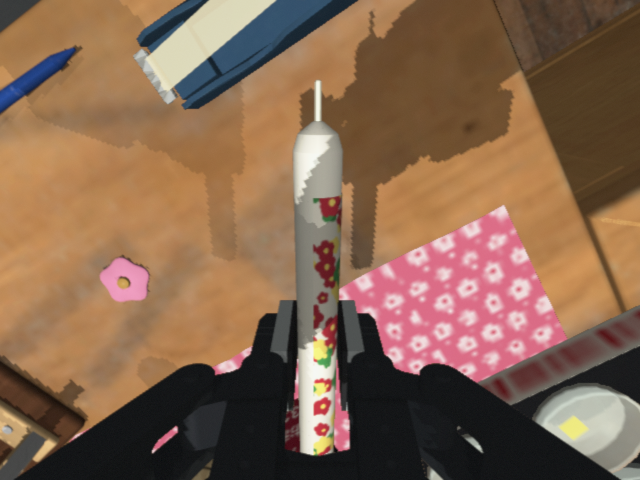

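View pics/s2.png

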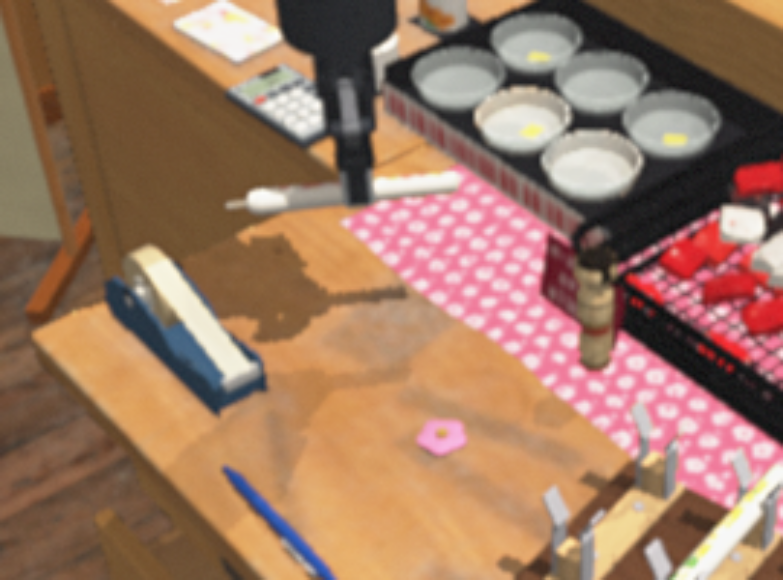

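The wrist view shows the candle held centrally between the pads, running from about (318,123) to (317,455) with the wick tip at (318,80). The scene crop shows it level. Next I'll carry it above the empty place.

>>> carry_out --pt "-0.1 -0.2 -0.4" --pt "-0.25 -0.5 -0.58" --pt "-0.37 -0.69 -0.58" --pt "-0.37 -0.69 -0.58" --roll '[0,0,0,0]' --jaw '[-1,-1,-1,-1]'

```text
time_s: 5.55
position: [0.5398, 0.1427, 0.3543]
tool_rot: [-0.001, 0.273, 0.962, -0.001]
force: [-0.3, -0.1, -1.0]
finger_gap: 0.015
finger_force: 60.0
```

>>> carry_out --pt "-0.15 -0.3 0" --pt "-0.3 -0.6 0" --pt "-0.37 -0.69 0" --roll '[0,0,0]' --jaw '[-1,-1,-1]'

```text
time_s: 5.92
position: [0.5343, 0.0504, 0.3542]
tool_rot: [-0.001, 0.272, 0.962, -0.001]
force: [-0.4, 0.2, 0.3]
finger_gap: 0.0148
finger_force: 60.0
```

>>> carry_out --pt "-0.15 -0.3 0" --pt "-0.3 -0.6 0" --pt "-0.37 -0.69 0" --pt "-0.37 -0.69 0" --pt "-0.37 -0.69 0" --pt "-0.37 -0.69 0" --pt "-0.37 -0.69 0" --roll '[-0.05,-0.1,-0.15,-0.2,-0.247,-0.247,-0.247]' --jaw '[-1,-1,-1,-1,-1,-1,-1]'

```text
time_s: 6.8
position: [0.5299, -0.041, 0.3551]
tool_rot: [-0.0, -0.113, 0.994, 0.0]
force: [-0.7, -0.1, 0.2]
finger_gap: 0.0151
finger_force: 60.0
```

Run:
```python
from h import *
s=get_state();print(s["time_s"],np.round(s["position"],4),s["finger_gap"],s["finger_force"],s["force"])
p=capture("wrist");cv2.imwrite("pics/w3.png",p["pixels"][:,:,::-1])
for l,z in (("rack_board",.01),("candle_center",s["position"][2]-.17),("candle_b_center",.0485),("clip_free",.04)):
  for r in regions_of(p,l)[:3]:print(l,r["confidence"],rect(p,r["pixels"],z,s))
print(delta(s,(.531,-.040),.25,103))
```

```text
6.8 [ 0.5299 -0.041   0.3551] 0.01514297298585069 59.98855233192444 [-0.69648009 -0.06179777  0.23233596]
rack_board 0.88 (array([ 0.5439, -0.0977], dtype=float32), [0.1868, 0.1297], 103.0)
candle_center 0.83 (array([ 0.5178, -0.0433], dtype=float32), [0.0168, 0.1536], 13.2)
candle_b_center 0.88 (array([ 0.5447, -0.1099], dtype=float32), [0.0181, 0.16], 13.4)
candle_b_center 0.4 (array([ 0.5355, -0.0382], dtype=float32), [0.0416, 0.103], 13.0)
clip_free 0.79 (array([ 0.5377, -0.0373], dtype=float32), [0.0422, 0.1068], 13.0)
(array([-0.011,  0.005,  0.876]), 'tool y deg', np.float64(103.0), 'roll', np.float64(-0.00022214344770543133))
```

View pics/w3.png

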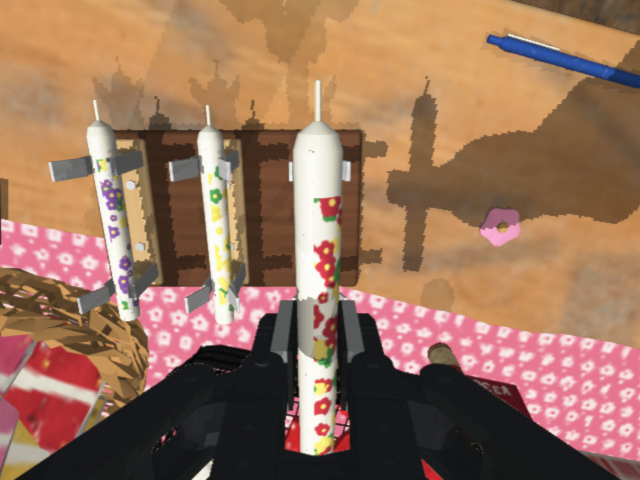

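The wrist view shows the held candle over the right-hand empty place, with its clips at (293,170) and (347,170). The middle candle, measured from this view, puts the seat about 1.5 mm further along tool y. I'll descend to just above the flares and then press.

>>> carry_out --pt "-0.01 0.012 0.3" --pt "-0.01 0.012 0.6" --pt "-0.01 0.012 0.72" --pt "-0.01 0.012 0.72" --pt "-0.01 0.012 0.72" --roll '[0,0,0,0,0]' --jaw '[-1,-1,-1,-1,-1]' --force 80

```text
time_s: 7.68
position: [0.5311, -0.0403, 0.2701]
tool_rot: [0.001, -0.113, 0.994, -0.0]
force: [0.3, 1.3, -0.3]
finger_gap: 0.0144
finger_force: 83.2
```

>>> carry_out --pt "0 0 0.05" --pt "0 0 0.1" --pt "0 0 0.15" --pt "0 0 0.18" --pt "0 0 0.21" --pt "0 0 0.21" --roll '[0,0,0,0,0,0]' --jaw '[-1,-1,-1,-1,-1,-1]'

```text
time_s: 8.43
position: [0.5302, -0.0396, 0.2435]
tool_rot: [-0.0, -0.114, 0.994, 0.0]
force: [0.5, 1.0, 0.3]
finger_gap: 0.0148
finger_force: 83.3
```

>>> carry_out --pt "0 0 0.04" --pt "0 0 0.08" --pt "0 0 0.12" --pt "0 0 0.15" --pt "0 0 0.18" --pt "0 0 0.21" --pt "0 0 0.21" --roll '[0,0,0,0,0,0,0]' --jaw '[-1,-1,-1,-1,-1,-1,-1]'

```text
time_s: 9.3
position: [0.53, -0.0401, 0.2192]
tool_rot: [-0.001, -0.113, 0.994, 0.0]
force: [-1.9, 2.0, 9.9]
finger_gap: 0.0147
finger_force: 84.6
```

>>> carry_out --pt "0 0 0.02" --pt "0 0 0.03" --pt "0 0 0.03" --roll '[0,0,0]' --jaw '[-1,-1,-1]'

```text
time_s: 9.68
position: [0.53, -0.04, 0.219]
tool_rot: [-0.0, -0.113, 0.994, -0.0]
force: [-8.6, 3.5, 42.1]
finger_gap: 0.0144
finger_force: 88.6
```

Run:
```python
from h import *
s=get_state();print(s["time_s"],np.round(s["position"],4),s["finger_gap"],s["force"])
a=capture("scene")["pixels"][230:360,290:460,::-1];b=capture("wrist")["pixels"][:,:,::-1]
cv2.imwrite("pics/c4.png",np.hstack([cv2.resize(a,(440,336),interpolation=2),cv2.resize(b[:,160:500],(238,336))]))
```

```text
9.675 [ 0.53  -0.04   0.219] 0.014411834390496678 [-8.56288183  3.4885022  42.11417516]
```

View pics/c4.png

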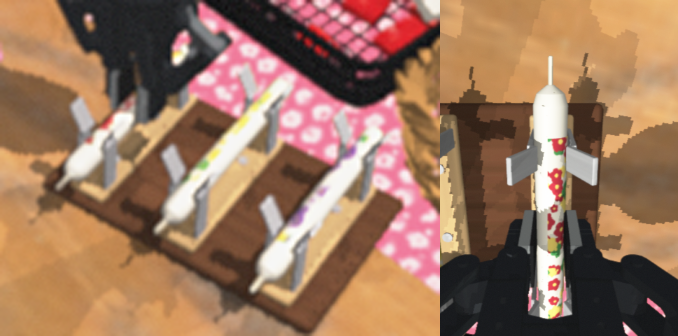

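It stopped hard at z = 0.219, the height expected when seated, and the pictures show the candle level with its neighbours inside the clips. I'll ease off, open the fingers part-way and rise.

>>> carry_out --pt "0 0 -0.03" --pt "0 0 -0.03" --pt "0 0 -0.03" --pt "0 0 -0.03" --pt "0 0 -0.03" --pt "0 0 -0.03" --pt "0 0 -0.03" --roll '[0,0,0,0,0,0,0]' --jaw '[-1,-1,-0.2,-0.2,-0.2,-0.2,-0.2]'

```text
time_s: 10.65
position: [0.5305, -0.0404, 0.2186]
tool_rot: [-0.0, -0.113, 0.994, -0.0]
force: [-0.0, -0.2, -0.5]
finger_gap: 0.0341
finger_force: 0.0
```

>>> carry_out --pt "0 0 -0.1" --pt "0 0 -0.3" --pt "0 0 -0.7" --pt "0 0 -1.0" --pt "0 0 -1.0" --roll '[0,0,0,0,0]' --jaw '[-0.2,-0.2,-0.2,-0.2,-0.2]'

```text
time_s: 11.28
position: [0.5315, -0.0403, 0.3423]
tool_rot: [0.004, -0.113, 0.994, -0.0]
force: [-0.2, 0.1, 0.0]
finger_gap: 0.034
finger_force: 0.0
```

Run:
```python
from h import *
s=get_state();print(s["time_s"],np.round(s["position"],4),s["finger_gap"],s["force"])
p=capture("scene");a=p["pixels"][230:360,290:460,::-1]
for l in ("candle_center",):
  for r in boxes_of(p,l):print("scene",np.round(r["xyz"],4),r["confidence"])
p=capture("wrist");b=p["pixels"][:,:,::-1]
for r in regions_of(p,"candle_center"):print(r["confidence"],rect(p,r["pixels"],.0485,s))
cv2.imwrite("pics/c5.png",np.hstack([cv2.resize(a,(440,336),interpolation=2),cv2.resize(b[:,100:540],(308,336))]))
```

```text
11.275 [ 0.5315 -0.0403  0.3423] 0.03395596370047722 [-0.21856236  0.09856998  0.02329207]
scene [ 0.5149 -0.0474  0.0571] 0.93
0.74 (array([ 0.5253, -0.0413], dtype=float32), [0.0172, 0.1605], 13.6)
```

View pics/c5.png

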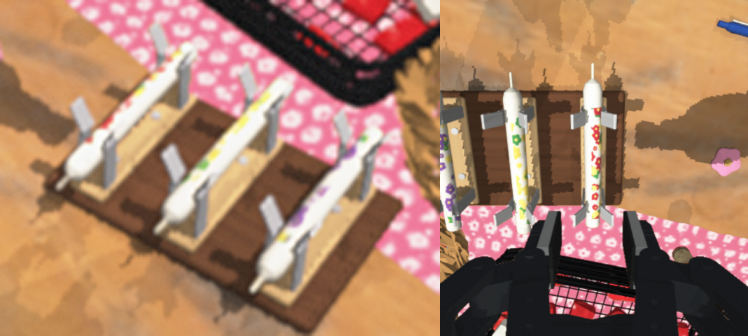

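The pictures show the candle level with its neighbours in both clips. Its top is about 57 mm above the counter, as a seated candle's should be, and its centre is within about 2 mm of the seat. The arm is clear.

```bash
python3 -c "
from workcell import *
print(sign_off())"
```

```text
the job is handed in; nothing more can be done
None
```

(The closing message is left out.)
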